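Probe the battery case groove, then hold its cover over the threads

TASK

Take the probe out of its stand and run its tip slowly, about 4 cm a second, along the groove in the battery case's rim, from the end with two threaded holes to the end with one, keeping the tip just above the groove (about 3 mm) without pressing, and hang the probe back in its stand. Then lift the cover plate by its grip and hold it level, one to two centimetres above the rim without touching the case, the right way round, so that each of the three threaded holes shows whole through its own hole in the plate. Finish while holding it there, still in the gripper: do not set it down or let go, and leave the other things where they are.

Things in the scene. Friction and masses are not known exactly. Their poses are not given: they have to be found in the camera images.
- case: open aluminium battery case with cells inside, fixed: 120 mm along its x, 180 along its y, 50 high; flat rim 22 mm wide. Origin: centre of the underside, z up. Three 5 mm brass-lined threaded holes in the rim: two at the corners of the -y end, one amid the +y end. Only the -x long side's rim has a groove. Stands left or right on the bench, turned up to 0.4 rad from the world axes.
- thread_a (a point): mouth of a threaded hole on the rim top: corner at case x -47, y -77 mm, z 50 mm
- thread_b (a point): mouth of a threaded hole on the rim top: corner at case x +47, y -77 mm, z 50 mm
- thread_c (a point): mouth of the single threaded hole on the rim top at the +y end: case x 0, y +77 mm, z 50 mm
- groove_start (a point): where the run along the groove starts, level with the rim top: case x -49, y -55, z 50 mm, at the end with two threaded holes. The straight groove (3 mm wide, 2.5 mm deep, 120 mm long) runs on the rim's -x side, parallel to the case's y; it goes 5 mm past this point
- groove_end (a point): where the run ends, level with the rim top: case x -49, y +55, z 50 mm, at the end with one threaded hole; 110 mm from groove_start
- cover: bare aluminium plate 120 x 180 x 4 mm, 0.25 to 0.4 kg, with a black grip block in its middle: 14 mm thick (x), 60 mm long (y), top 36 mm above the underside. Axes match the case's when it fits. Origin: centre of underside, z up. Three 14 mm holes: two at the -y end's corners, one amid the +y end. Lies grip up on the battens, underside 25 mm above the bench, turned at most 0.6 rad.
- hole_a (a point): centre of a cover hole at the underside: cover x -47, y -77 mm; belongs over thread_a
- hole_b (a point): centre of a cover hole at the underside: cover x +47, y -77 mm; belongs over thread_b
- hole_c (a point): centre of the single cover hole at the underside: cover x 0, y +77 mm; belongs over thread_c
- rest: two wooden battens joined by a strip, fixed, 100 x 112 x 25 mm, under the cover. Origin: centre of its underside
- stand: plain grey plastic block 50 x 50 x 80 mm, fixed, with a 20 mm upright through hole in its middle. Origin: centre of its underside, z up; stands between case and cover
- probe: pen-like probe hanging upright in the stand, 50 to 80 g. Origin: on its axis at the underside of its collar, which rests on the stand's top (80 mm above the bench). Collar 28 mm across, 5 mm thick; above it a round black grip 16 mm across reaching 50 mm above the origin; below it a 10 mm steel shaft ending in a cone, tip 62 mm below the origin
- probe_tip (a point): the point of the probe, 62 mm below its origin
- meter: hand-held meter, dark flat box 75 x 145 x 30 mm with a dial, lying; loose, a bystander
- driver: screwdriver lying on the bench; loose, a bystander
- cells: block of eight upright round cells, 37 x 75 x 65 mm; loose, a bystander
- screws: low open tray with one divider, 90 x 130 x 45 mm; loose, a bystander
- tape: roll of tape lying flat, 90 mm across, 24 mm high; loose, a bystander
- cutters: small side cutters lying flat, about 130 mm long; loose, a bystander

How it is judged:
On the way, in this order (a step that is already met when the one before it is completed fails the run):
1. the held probe's tip is at the start of the groove, within 8 mm to the side, from 5 mm below to 9 mm above the rim top (contact force between the fingers and probe above 0.5 N and x of probe_tip in the frame of case between -0.057 and -0.041 m and y of probe_tip in the frame of case between -0.062 and -0.048 m and z of probe_tip in the frame of case between 0.045 and 0.059 m), for 0.04 s.
2. the held probe's tip is a quarter of the way along the groove, within the same limits (contact force between the fingers and probe above 0.5 N and x of probe_tip in the frame of case between -0.057 and -0.041 m and y of probe_tip in the frame of case between -0.0345 and -0.0205 m and z of probe_tip in the frame of case between 0.045 and 0.059 m), for 0.04 s.
3. the held probe's tip is halfway along the groove, within the same limits (contact force between the fingers and probe above 0.5 N and x of probe_tip in the frame of case between -0.057 and -0.041 m and y of probe_tip in the frame of case between -0.007 and 0.007 m and z of probe_tip in the frame of case between 0.045 and 0.059 m), for 0.04 s.
4. the held probe's tip is three quarters of the way along the groove, within the same limits (contact force between the fingers and probe above 0.5 N and x of probe_tip in the frame of case between -0.057 and -0.041 m and y of probe_tip in the frame of case between 0.0205 and 0.0345 m and z of probe_tip in the frame of case between 0.045 and 0.059 m), for 0.04 s.
5. the held probe's tip is at the end of the groove, within the same limits (contact force between the fingers and probe above 0.5 N and x of probe_tip in the frame of case between -0.057 and -0.041 m and y of probe_tip in the frame of case between 0.048 and 0.062 m and z of probe_tip in the frame of case between 0.045 and 0.059 m), for 0.04 s.
6. the probe hangs upright in its stand again, collar down on the block, let go (horizontal distance between probe and stand below 0.008 m and angle between probe's own z axis and vertical below 0.08 rad and z of probe in the frame of stand between 0.077 and 0.084 m and contact force between the fingers and probe below 0.05 N), for 0.2 s.
7. the cover is held still and level 6 to 26 mm above the rim, each hole centred within 4.5 mm over its thread (horizontal distance between hole_a and thread_a below 0.0045 m and horizontal distance between hole_b and thread_b below 0.0045 m and horizontal distance between hole_c and thread_c below 0.0045 m and z of cover in the frame of case between 0.056 and 0.076 m and angle between cover's own z axis and vertical below 0.06 rad and contact force between the fingers and cover above 1 N and contact force between cover and case below 0.1 N and contact force between cover and rest below 0.1 N and contact force between cover and stand below 0.1 N and linear speed of cover below 0.015 m/s and angular speed of cover below 0.1 rad/s), for 0.3 s.
At the end, for the whole second after the job is handed in: The gripper holds the cover plate still and level (within 0.06 rad), its underside 6 to 26 mm above the case's rim, each hole's centre within 4.5 mm sideways of its own threaded hole, touching neither case, battens nor stand; the probe hangs upright in its stand with its collar down, released (all of step 6 and all of step 7); the arm keeps its last pose, push and grip.
It fails at once if the probe's tip moves along the groove faster than 0.1 m/s (contact force between the fingers and probe above 0.5 N and x of probe_tip in the frame of case between -0.057 and -0.041 m and y of probe_tip in the frame of case between -0.045 and 0.045 m and z of probe_tip in the frame of case between 0.045 and 0.059 m and linear speed of probe above 0.1 m/s).
It fails at once if the probe presses on the case with more than 8 N (contact force between probe and case above 8 N).
It fails at once if the cover touches the case (contact force between cover and case above 0.5 N).
It fails at once if a bystander is moved more than 20 mm (distance of any of meter, driver, cells, screws, tape, cutters from where it was at the start of the episode above 0.02 m).
It also fails if it takes over 64 s, if anything falls off the work surface, if the arm or the gripper's body presses on something with over 40 N, if the wrist force passes 120 N, or if a joint passes its speed limit or range.

ROBOT

A 6-joint arm with a two-finger parallel gripper is mounted at the origin on the work surface. World frame = base frame: x ahead of the robot, y to its left, z up, the work surface at z = 0. Lengths are in m, angles in rad, forces in N, time in s.
With the tool pointing down it reaches from about 0.4 to 0.925 m from the base axis. Payload 3.4 kg.
Tool frame: the origin (TCP) lies at the very end of the fingers, on their centre line; the grasp point (between the pads) lies 19 mm behind it; y points along the fingers, z is the direction in which the jaws open and shut, and the axes are right-handed (so a half turn about y gives the same grasp; the last joint's range is limited). The gripper opens to 85 mm and grips with 20 to 120 N. Pads are 22 mm wide; open, the fingers measure 114 mm over their backs; the gripper's body (76 mm by 85 mm) begins 54 mm behind the grasp point. The pads swing forward as they close: fully open they stand 13 mm farther back than shut.
Start: joints at [-1.181, 0.307, 1.506, -0, 1.328, -0.073], TCP at [0.257, -0.515, 0.231] pointing down, gripper open.
Joint ranges: [-3.12, 3.12], [-1.05, 2.28], [0.14, 2.33], [-1.42, 4.57], [0.1, 2.73], [-2.68, 2.68]. Speed limits (rad/s): [2.57, 2.57, 3.14, 3.14, 3.14, 3.14].

INTERFACE

Orientations are given as a unit quaternion [w, x, y, z].
In Python, from station import ctrl gives the robot as it stands. The module is installed in compiled form; this text tells all that it offers.
- The arm moves only by the tool jog_arm, never from a script. Its arguments are lists of equal length, an entry for each row: "offset": the shift along the tool's x, y, z in cm, a list of three; "rot": the turn, a rotation vector about the tool's x, y, z in rad, a list of three; "fingers": the opening, from 0 (shut) to 1 (fully open). In form: {"offset": [[x, y, z], ...], "rot": [[ax, ay, az], ...], "fingers": [fingers, ...]}. A call has 1 to 12 rows; each row is the pose to reach, as a shift and turn from the pose commanded when the call began, along the tool's axes at that moment; what a row does not reach only later rows make up. A row lasts 1/12 s, in which the tool goes at most 41.7 mm and 7.16 degrees, less where a joint would pass 70% of its speed; a pose out of reach is approached as far as the arm can. A call with a gripper value outside its range is refused whole. The fingers move at their own pace and stop on an object; "grip_force" is the grip in N (left out, the last holds). Time passes only in rows, so rows that repeat a pose let the fingers close. It gives the time, the measured TCP pose, the force and the opening at its end, in the units of the state.
- ctrl.state(): the state, without advancing time (a new reading comes with each control period).
- ctrl.capture(name): name is "scene" or "top" or "wrist"; returns a dict with "image" (400x640x3 uint8, blue, green, red), "K" (3x3 intrinsics, pixels), "rvec" (rotation vector, rad) and "tvec" (3), from world to camera coordinates, as OpenCV has them. Camera axes: x right, y down, z forward; pixel columns grow to the right and rows downward; lengths in m; the calibration is good to about 2 mm. A picture is of the moment at which its call begins. There is no depth.
- ctrl.finish_job(): hands the job in, once; it reports no verdict.
Trained networks look in the newest picture that a camera, given by its name, has taken for a name from the list of things; names that differ only in an ending like _2 or _b are one class to them, and where a whole thing is asked for, a point or a joint stands for the part that bears it (a point fixed in the world has none). Each returns a list of dicts, best first, with "conf" (0 to 1); they miss things now and then, are a little off and sometimes report something else, mostly with a low value. They report only what shows in the picture. A call takes as long as a camera call.
- ctrl.search_frame(camera, label): "location" ([x, y, z] in m, in world coordinates, good to about 4 mm: the middle of the surface that is visible of it).
- ctrl.regions_of(camera, label): "region" (400x640 bool, what is visible of it).
The state is a dict: "time": time; "joints": joint angles; "joint_velocities": joint speeds; "tau": joint torques, N m; "tool_pos": TCP position; "tool_rot": TCP orientation; "force": force on the tool from outside, world axes, zero at the start; "moment": the same for the moment, N m; "width": finger opening in m.
Only numpy, scipy, OpenCV 4.12 (cv2) and the standard library are available. Lean on these libraries where they do the work, as an engineer would, in place of code of your own. Each camera call takes 0.05 s, during which the arm holds its last target. There are 200 camera calls.

## Working session

There is one attempt and no reset: what is moved stays moved. The work goes in short steps, Python scripts to look and compute and a tool call to move; the robot and the scene stay as the last step left them, time stands still between calls to the robot, and variables do not carry over. Pictures are saved under pics/ and viewed, about 8 in all and at most 12, crops included, and the job is handed in when it is done.

Besides the shell and the picture viewer there is one more tool, called after ">>>" as name(argument=value, ...), one argument or row to a line, values as JSON. jog_arm: Moves the arm, as the interface text tells. Its arguments: {"type":"object","properties":{"offset":{"type":"array"},"rot":{"type":"array"},"fingers":{"type":"array"},"grip_force":{"type":"number"}},"required":["offset","rot","fingers"]}

```bash
mkdir -p pics
cat > h.py <<'E'
import numpy as np, cv2
from station import ctrl
from scipy.spatial.transform import Rotation as R
def cam(n):
    c=ctrl.capture(n); return c
def ray(c,uv):
    Rm=cv2.Rodrigues(np.array(c['rvec'],float))[0]; t=np.array(c['tvec'],float).ravel()
    o=-Rm.T@t; d=Rm.T@np.linalg.inv(np.array(c['K']))@np.array([uv[0],uv[1],1.0]); return o,d
def onz(c,uv,z):
    o,d=ray(c,uv); return o+d*(z-o[2])/d[2]
def proj(c,P):
    return cv2.projectPoints(np.array(P,float).reshape(-1,3),np.array(c['rvec'],float),np.array(c['tvec'],float),np.array(c['K'],float),None)[0].reshape(-1,2)
def pose():
    s=ctrl.state(); q=np.array(s['tool_rot']); return np.array(s['tool_pos']),R.from_quat(q[[1,2,3,0]]),s
def rel(target_p,target_R,p=None,r=None):
    if p is None: p,r,_=pose()
    return np.round(r.inv().apply(np.array(target_p)-p)*100,2), np.round((r.inv()*target_R).as_rotvec(),4)
E
python3 - <<'E'
from h import *
for n in ['scene','top']:
    c=cam(n); cv2.imwrite(f'pics/{n}0.png',c['image'])
    print(n,np.round(ray(c,(320,200)),3).tolist())
    for l in ['case','thread_a','thread_c','groove_start','groove_end','cover','hole_a','hole_c','stand','probe','rest']:
        print(l,[(np.round(d['location'],3).tolist(),round(d['conf'],2)) for d in ctrl.search_frame(n,l)][:4])
p,r,s=pose(); print(p,r.as_matrix().round(3),s['width'],s['time'])
E
```

```text
scene [[1.572, 0.706, 1.014], [-0.656, -0.448, -0.608]]
case [([0.573, -0.231, 0.04], 0.76), ([0.341, -0.268, 0.015], 0.48)]
thread_a [([0.572, -0.236, 0.044], 0.59)]
thread_c [([0.572, -0.236, 0.044], 0.59)]
groove_start [([0.573, -0.233, 0.042], 0.62)]
groove_end [([0.576, -0.234, 0.04], 0.64)]
cover [([0.603, 0.251, 0.027], 0.61)]
hole_a [([0.602, 0.253, 0.034], 0.95), ([0.334, 0.333, 0.014], 0.23)]
hole_c [([0.602, 0.253, 0.034], 0.95), ([0.334, 0.333, 0.014], 0.23)]
stand [([0.523, -0.006, 0.047], 0.84), ([0.604, 0.252, 0.025], 0.71), ([0.574, -0.232, 0.041], 0.47)]
probe [([0.51, -0.016, 0.102], 0.55), ([0.575, -0.236, 0.039], 0.51)]
rest [([0.624, 0.309, 0.008], 0.62)]
top [[0.369, 0.02, 1.232], [0.19, -0.003, -0.982]]
case [([0.554, -0.251, 0.047], 0.59), ([0.592, 0.254, 0.029], 0.18)]
thread_a [([0.555, -0.253, 0.04], 0.71)]
thread_c [([0.555, -0.253, 0.04], 0.71)]
groove_start [([0.552, -0.25, 0.043], 0.83)]
groove_end []
cover [([0.594, 0.255, 0.031], 0.89)]
hole_a [([0.592, 0.25, 0.028], 0.94)]
hole_c [([0.592, 0.25, 0.028], 0.94)]
stand [([0.5, -0.019, 0.078], 0.59)]
probe [([0.594, 0.247, 0.033], 0.42)]
rest []
[ 0.25668007 -0.51452808  0.23133334] [[-0.895  0.     0.446]
 [-0.446 -0.    -0.895]
 [-0.    -1.     0.   ]] 0.08536399067485828 1.2
```

View top.

Run:
```python
import cv2
im=cv2.imread('pics/top0.png')
c=im[60:380,60:620]
cv2.imwrite('pics/a.png',im)
s=cv2.imread('pics/scene0.png'); cv2.imwrite('pics/b.png',s)
```

```text
(no output)
```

View pics/top0.png

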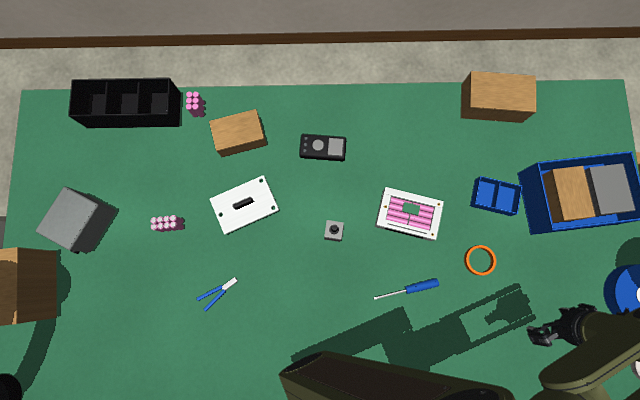

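View pics/scene0.png

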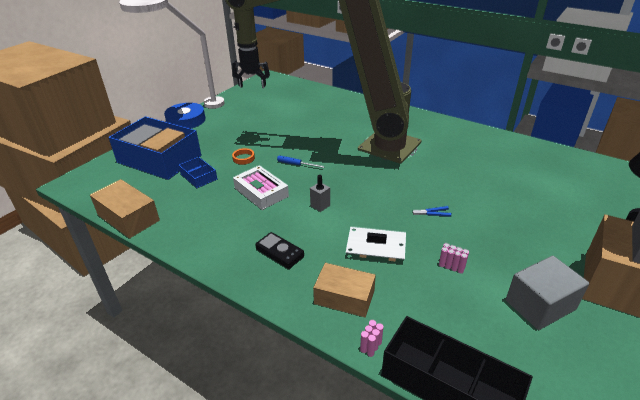

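The top view shows the case at about (410,213), stand with probe at (334,230), and cover at (244,205). I'll zoom in on those to read the holes and groove.

Run:
```python
import cv2,numpy as np
im=cv2.imread('pics/top0.png')
a=cv2.resize(im[180:245,370:450],None,fx=5,fy=5,interpolation=cv2.INTER_CUBIC)
b=cv2.resize(im[170:240,204:284],None,fx=4.9,fy=4.9,interpolation=cv2.INTER_CUBIC)
c=cv2.resize(im[215:245,319:349],None,fx=7,fy=7,interpolation=cv2.INTER_CUBIC)
o=np.zeros((560,800,3),np.uint8)
o[:325,:400]=a; o[:343,400:792]=b; o[345:555,:210]=c
cv2.imwrite('pics/c.png',o)
```

```text
(no output)
```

View pics/c.png

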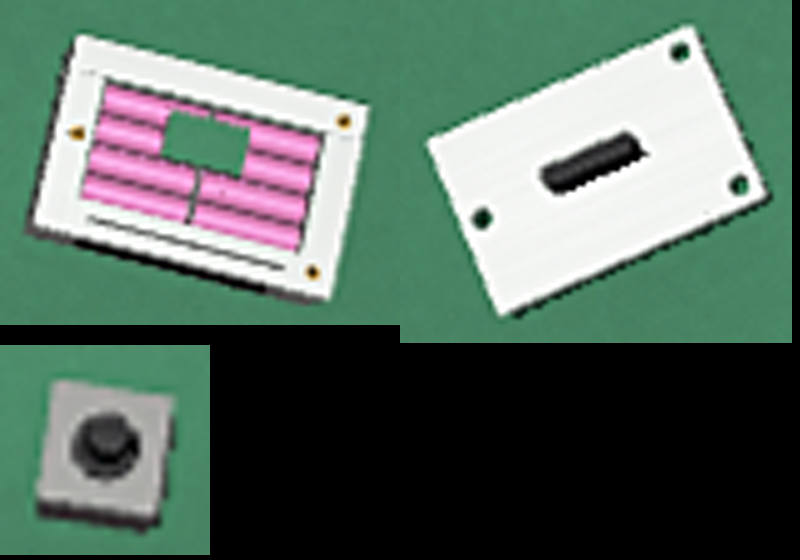

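```bash
cat >> h.py <<'E'
def fit(P,Q):  # 2D: Q = Rot(th) P + t
    P=np.array(P);Q=np.array(Q);a=P-P.mean(0);b=Q-Q.mean(0)
    th=np.arctan2((a[:,0]*b[:,1]-a[:,1]*b[:,0]).sum(),(a*b).sum())
    M=np.array([[np.cos(th),-np.sin(th)],[np.sin(th),np.cos(th)]])
    t=Q.mean(0)-M@P.mean(0); return th,t,np.linalg.norm(P@M.T+t-Q,axis=1)
H=np.array([[-.047,-.077],[.047,-.077],[0,.077]])
def down(jaw): # tool y down, z along jaw angle
    z=np.array([np.cos(jaw),np.sin(jaw),0]);y=np.array([0,0,-1.]);return R.from_matrix(np.c_[np.cross(y,z),y,z])
E
python3 - <<'E'
from h import *
c=cam('top')
def up(v,s,x0,y0): return ((v[0]+.5)/s-.5+x0,(v[1]+.5)/s-.5+y0)
ca=[up(v,5,370,180) for v in [(313,272),(344,121),(78,133)]]
co=[up((v[0]-400,v[1]),4.9,204,170) for v in [(739,185),(681,52),(482,218)]]
print('case',fit(H,[onz(c,v,.05)[:2] for v in ca]))
print('cover',fit(H,[onz(c,v,.029)[:2] for v in co]))
print('probe', onz(c,up((108,433-345),7,319,215),.13), 'standtop', onz(c,up((107,438-345),7,319,215),.08))
w=cam('wrist'); p,r,_=pose()
Rm=cv2.Rodrigues(np.array(w['rvec']))[0]; o,d=ray(w,(320,200))
print('cam in tool',r.inv().apply(o-p), r.inv().apply(d),r.inv().as_matrix()@Rm.T, w['K'])
print(rel([.50,-.15,.30],down(-.28)))
E
```

```text
case (np.float64(-0.2714016189870347), array([ 0.55435931, -0.2528392 ]), array([7.44397374e-05, 2.77259685e-04, 3.24216010e-04]))
cover (np.float64(0.40427216923949566), array([0.59477674, 0.25065523]), array([2.09855990e-04, 1.98708830e-04, 8.36274933e-05]))
probe [ 0.50492572 -0.02046958  0.13      ] standtop [ 0.50899917 -0.02184037  0.08      ]
cam in tool [-0.07623758 -0.14338009  0.0006316 ] [0.30539038 0.95224238 0.01126864] [[-8.73822701e-04  9.53780139e-01  3.00504048e-01]
 [ 3.94936307e-04 -3.00503810e-01  9.53780532e-01]
 [ 9.99999540e-01  9.52115040e-04 -1.14095355e-04]] [[355.96309817   0.         315.9499032 ]
 [  0.         355.96309817 198.17264753]
 [  0.           0.           1.        ]]
(array([-38.05,  -6.87, -21.75]), array([ 0.   , -0.828,  0.   ]))
```

Run:
```python
from h import *
print(rel([.539,-.306,.25],down(-.271)))
```

```text
(array([-34.57,  -1.87,  -6.05]), array([ 0.   , -0.837,  0.   ]))
```

>>> jog_arm(
  offset=[
    [-34.6,-1.9,-6],
    [-34.6,-1.9,-6],
    [-34.6,-1.9,-6],
    [-34.6,-1.9,-6],
    [-34.6,-1.9,-6],
    [-34.6,-1.9,-6],
    [-34.6,-1.9,-6],
    [-34.6,-1.9,-6],
    [-34.6,-1.9,-6],
    [-34.6,-1.9,-6],
    [-34.6,-1.9,-6],
    [-34.6,-1.9,-6],
  ],
  rot=[
    [0,-0.837,0],
    [0,-0.837,0],
    [0,-0.837,0],
    [0,-0.837,0],
    [0,-0.837,0],
    [0,-0.837,0],
    [0,-0.837,0],
    [0,-0.837,0],
    [0,-0.837,0],
    [0,-0.837,0],
    [0,-0.837,0],
    [0,-0.837,0],
  ],
  fingers=[1,1,1,1,1,1,1,1,1,1,1,1],
)

```text
time: 2.3
tool_pos: [0.5388, -0.3066, 0.25]
tool_rot: [0.428, -0.428, 0.563, -0.563]
force: [0.4, -0.3, 0.8]
width: 0.0855
```

Run:
```python
from h import *
w=cam('wrist'); cv2.imwrite('pics/w1.png',w['image'])
p,r,s=pose(); print(p,s['time'])
M=np.array([[np.cos(-.2714),-np.sin(-.2714)],[np.sin(-.2714),np.cos(-.2714)]])
q=H@M.T+[.55436,-.25284]; print(proj(w,np.c_[q,[.05]*3]))
```

```text
[ 0.5384265  -0.30697008  0.25004931] 2.35
[[269.88245636 187.46335218]
 [363.69252878 187.63488147]
 [317.16886616  17.51927518]]
```

View pics/w1.png

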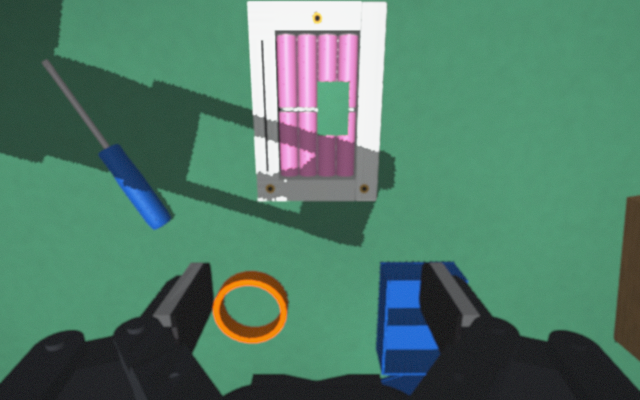

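The wrist view shows the thread mouths at about (270,188), (364,188) and (317,18), within a pixel of the prediction. The groove is on the left at x≈265. Next I'll refine the case pose and plan the probe approach.

Run:
```python
from h import *
w=cam('wrist'); im=w['image']; hsv=cv2.cvtColor(im,cv2.COLOR_BGR2HSV)
m=((hsv[...,0]>10)&(hsv[...,0]<35)&(hsv[...,1]>70))
uv=[]
for u,v in [(270,188),(364,188),(317,18)]:
    y,x=np.nonzero(m[v-6:v+7,u-6:u+7]); uv.append((x.mean()+u-6,y.mean()+v-6)); print(len(x),uv[-1], )
print(fit(H,[onz(w,v,.05)[:2] for v in uv]))
# groove check
th=-.2714
# view pose for probe
print(rel([.497,-.09,.24],down(-.15)))
```

```text
56 (np.float64(270.0), np.float64(187.625))
55 (np.float64(364.09090909090907), np.float64(187.6))
81 (np.float64(316.9259259259259), np.float64(17.08641975308642))
(np.float64(-0.2695976286140228), array([ 0.55411865, -0.25317523]), array([0.00018142, 0.00024056, 0.0002923 ]))
(array([-19.81,   1.02,  -9.82]), array([ 0.0009, -0.1225,  0.0002]))
```

>>> jog_arm(
  offset=[
    [-21.6,1,-10.5],
    [-21.6,1,-10.5],
    [-21.6,1,-10.5],
    [-21.6,1,-10.5],
    [-21.6,1,-10.5],
    [-21.6,1,-10.5],
    [-21.6,1,-10.5],
    [-21.6,1,-10.5],
  ],
  rot=[
    [0,0,0],
    [0,0,0],
    [0,0,0],
    [0,0,0],
    [0,0,0],
    [0,0,0],
    [0,0,0],
    [0,0,0],
  ],
  fingers=[1,1,1,1,1,1,1,1],
)

```text
time: 3.07
tool_pos: [0.4951, -0.0698, 0.2406]
tool_rot: [-0.428, 0.428, -0.562, 0.563]
force: [0.6, -0.5, -0.9]
width: 0.0854
```

Run:
```python
from h import *
w=cam('wrist'); cv2.imwrite('pics/w2.png',w['image'])
p,r,s=pose(); print(p,s['time'])
print('pred probe top',proj(w,[.505,-.0205,.13]),'collar',proj(w,[.505,-.0205,.085]))
cv2.imwrite('pics/w2c.png',cv2.resize(w['image'][0:260,190:450],None,fx=2.3,fy=2.3))
m=cv2.cvtColor(w['image'],cv2.COLOR_BGR2HSV)
for l in ['probe','stand']:
  for d in ctrl.regions_of('wrist',l)[:2]:
    y,x=np.nonzero(d['region']); print(l,d['conf'],len(x),x.min(),x.max(),y.min(),y.max(),x.mean(),y.mean())
```

```text
[ 0.49591799 -0.0709561   0.24073243] 3.1167
pred probe top [[310.92071985 124.62357304]] collar [[311.65898677 118.95809507]]
probe 0.82 944 294 328 104 138 311.1239406779661 120.89512711864407
stand 0.69 2749 279 343 87 152 311.4077846489633 119.06729719898145
```

View pics/w2c.png

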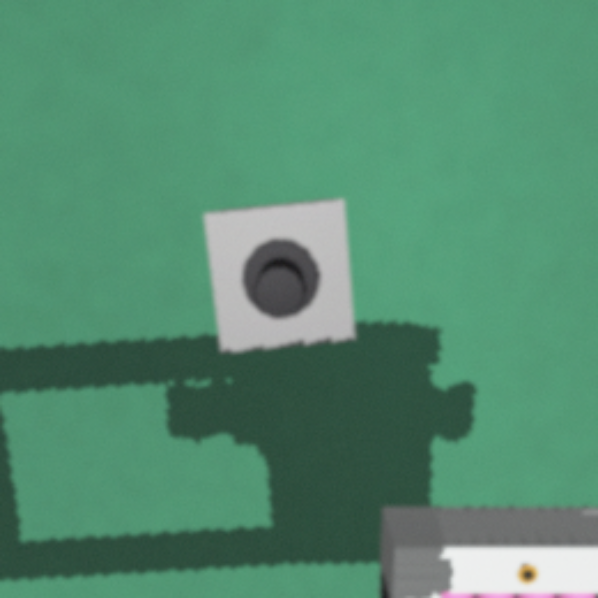

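The crop shows the stand's top square centred at (280,275), with the collar at about (281,278) and the grip top at about (281,290), in crop pixels.

Run:
```python
from h import *
w=cam('wrist')
g=lambda u,v:((u+.5)/2.3-.5+190,(v+.5)/2.3-.5)
print('collar',onz(w,g(281,278),.085),'top',onz(w,g(281,290),.13),'stand',onz(w,g(280.5,275.5),.08))
p,r,s=pose();print(p,s['time'])
P=[.506,-.021]
print(rel([*P,.16],down(-.27)),rel([*P,.094],down(-.27)))
```

```text
collar [ 0.50654179 -0.02396833  0.085     ] top [ 0.50711557 -0.02360216  0.13      ] stand [ 0.50643677 -0.02348592  0.08      ]
[ 0.49658679 -0.0719135   0.24049695] 3.2667
(array([-5.16,  8.05, -0.47]), array([-0.0009, -0.0033,  0.0005])) (array([-5.16, 14.65, -0.48]), array([-0.0009, -0.0033,  0.0005]))
```

>>> jog_arm(
  offset=[
    [-4.9,4,-0.3],
    [-4.9,8,-0.3],
    [-4.9,8,-0.3],
    [-4.9,11,-0.3],
    [-4.9,14.7,-0.3],
    [-4.9,14.7,-0.3],
    [-4.9,14.7,-0.3],
    [-4.9,14.7,-0.3],
  ],
  rot=[
    [0,0,0],
    [0,0,0],
    [0,0,0],
    [0,0,0],
    [0,0,0],
    [0,0,0],
    [0,0,0],
    [0,0,0],
  ],
  fingers=[1,1,1,1,1,1,1,1],
)

```text
time: 3.93
tool_pos: [0.5075, -0.0232, 0.0942]
tool_rot: [-0.428, 0.427, -0.563, 0.564]
force: [0.1, -0.4, 0.2]
width: 0.0855
```

Run:
```python
from h import *
p,r,s=pose(); print(p,s['time'],rel([.5068,-.0238,.094],down(-.27)))
```

```text
[ 0.50754003 -0.02317287  0.09424334] 3.9333 (array([ 0.08,  0.02, -0.05]), array([-0.0011, -0.0025, -0.0001]))
```

>>> jog_arm(
  offset=[
    [0,0,0],
    [0,0,0],
    [0,0,0],
    [0,0,0],
    [0,0,0],
    [0,0,0],
    [0,0,0],
    [0,0,0],
    [0,0,0],
    [0,0,0],
  ],
  rot=[
    [0,0,0],
    [0,0,0],
    [0,0,0],
    [0,0,0],
    [0,0,0],
    [0,0,0],
    [0,0,0],
    [0,0,0],
    [0,0,0],
    [0,0,0],
  ],
  fingers=[0,0,0,0,0,0,0,0,0,0],
  grip_force=50,
)

```text
time: 4.77
tool_pos: [0.5065, -0.0221, 0.0939]
tool_rot: [-0.428, 0.428, -0.563, 0.563]
force: [-0.9, 0.2, 6.1]
width: 0.0148
```

Run:
```python
from h import *
p,r,s=pose(); print(p,s['time'],s['width'],s['force'])
```

```text
[ 0.50654222 -0.02208599  0.09389607] 4.7667 0.014759438486153976 [-0.91906722  0.21745464  6.09820139]
```

>>> jog_arm(
  offset=[
    [0,-2,0],
    [0,-5,0],
    [0,-8,0],
    [0,-10,0],
    [0,-10,0],
    [0,-10,0],
  ],
  rot=[
    [0,0,0],
    [0,0,0],
    [0,0,0],
    [0,0,0],
    [0,0,0],
    [0,0,0],
  ],
  fingers=[0,0,0,0,0,0],
)

```text
time: 5.27
tool_pos: [0.5072, -0.0222, 0.1943]
tool_rot: [-0.429, 0.427, -0.562, 0.564]
force: [-0.5, 0.5, -1.1]
width: 0.0141
```

Run:
```python
from h import *
p,r,s=pose(); print(p,s['time'],s['width'],s['force'])
w=cam('wrist'); cv2.imwrite('pics/w3.png',w['image'])
print('TCP',proj(w,p),'tip pred',proj(w,p-[0,0,.076]), 'collar',proj(w,p-[0,0,.014]))
cv2.imwrite('pics/w3c.png',cv2.resize(w['image'][120:380,190:450],None,fx=2.3,fy=2.3))
th=-.27;M=np.array([[np.cos(th),-np.sin(th)],[np.sin(th),np.cos(th)]])
for y in (-.055,.055):
  g=M@[-.049,y]+[.5542,-.253]; print(g, rel([*g,.129],down(-.27)))
```

```text
[ 0.50715083 -0.02216658  0.19428686] 5.2667 0.014120800194392845 [-0.52045293  0.46948851 -1.13560239]
TCP [[315.98823034 263.82254426]] tip pred [[315.68691621 208.36483905]] collar [[315.9137421  250.11277615]]
[ 0.492305   -0.29293756] (array([26.47,  6.4 ,  5.94]), array([ 0.0003, -0.0009,  0.0001]))
[ 0.52164546 -0.18692276] (array([15.47,  6.4 ,  5.93]), array([ 0.0003, -0.0009,  0.0001]))
```

View pics/w3c.png

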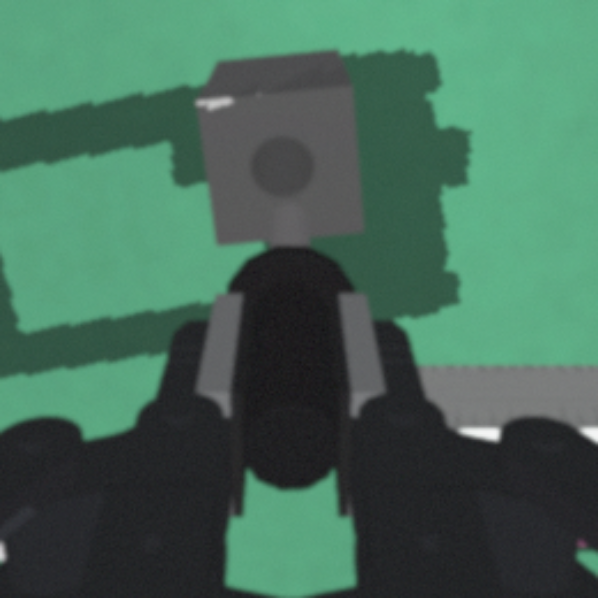

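The tip shows at about (315.6,207) against a predicted (315.7,208.4), so the probe is upright on the tool axis. I'll move above the groove start and then down.

>>> jog_arm(
  offset=[
    [26.5,0,5.9],
    [26.5,0,5.9],
    [26.5,0,5.9],
    [26.5,0,5.9],
    [26.5,0,5.9],
    [26.5,0,5.9],
    [26.5,0,5.9],
    [26.5,0,5.9],
    [26.5,2.5,5.9],
    [26.5,4.5,5.9],
    [26.5,4.5,5.9],
    [26.5,4.5,5.9],
  ],
  rot=[
    [0,0,0],
    [0,0,0],
    [0,0,0],
    [0,0,0],
    [0,0,0],
    [0,0,0],
    [0,0,0],
    [0,0,0],
    [0,0,0],
    [0,0,0],
    [0,0,0],
    [0,0,0],
  ],
  fingers=[0,0,0,0,0,0,0,0,0,0,0,0],
)

```text
time: 6.32
tool_pos: [0.4904, -0.2913, 0.1459]
tool_rot: [0.427, -0.429, 0.565, -0.561]
force: [-0.3, 0.2, 0.0]
width: 0.0146
```

Run:
```python
from h import *
w=cam('wrist');p,r,s=pose(); print(p,s['time'],s['width'],s['force'])
print('TCP',proj(w,p),'tip pred',proj(w,p-[0,0,.076]),'groove start',proj(w,[.4923,-.2929,.05]))
for y in (-.2929,): print(rel([.4923,y,.1295],down(-.27)))
cv2.imwrite('pics/w4c.png',cv2.resize(w['image'][60:300,210:450],None,fx=2.4,fy=2.4))
```

```text
[ 0.49167826 -0.29215021  0.14732601] 6.3667 0.014338107259667672 [-0.04203054  0.55183116 -0.37327574]
TCP [[319.10510181 266.33330575]] tip pred [[318.87509331 210.00859983]] groove start [[319.96405078 200.80251639]]
(array([0.06, 1.78, 0.08]), array([ 0.0028, -0.0005, -0.0012]))
```

View pics/w4c.png

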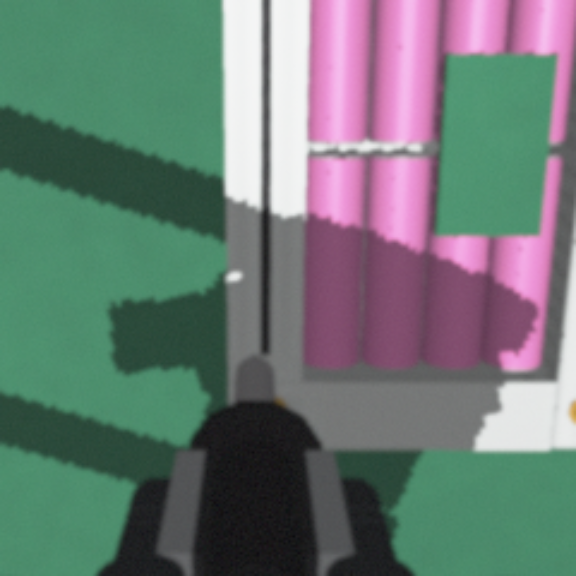

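The tip at about (316.3,208.8) stands just left of the groove line (u≈320). Part of that is arm settling, so I'll descend and then check.

>>> jog_arm(
  offset=[
    [0,0.6,0.1],
    [0,1.2,0.1],
    [0,1.7,0.1],
    [0,1.7,0.1],
    [0,1.7,0.1],
  ],
  rot=[
    [0,0,0],
    [0,0,0],
    [0,0,0],
    [0,0,0],
    [0,0,0],
  ],
  fingers=[0,0,0,0,0],
)

```text
time: 6.78
tool_pos: [0.4931, -0.2933, 0.1312]
tool_rot: [0.428, -0.428, 0.563, -0.563]
force: [0.0, -1.1, -0.6]
width: 0.0149
```

Run:
```python
from h import *
p,r,s=pose(); print(p,s['time'],s['width'],s['force'],r.as_matrix().round(4)[:,1])
w=cam('wrist')
tip=p-[0,0,.076]
print('tip pred',proj(w,tip),'groove start',proj(w,[.4923,-.2929,.05]))
th=-.27;M=np.array([[np.cos(th),-np.sin(th)],[np.sin(th),np.cos(th)]])
print('tip in case',M.T@(tip[:2]-[.5542,-.253]),tip[2])
cv2.imwrite('pics/w5c.png',cv2.resize(w['image'][140:260,250:390],None,fx=5,fy=5,interpolation=cv2.INTER_CUBIC))
```

```text
[ 0.49312301 -0.29326031  0.13116426] 6.7833 0.014861504017167038 [ 0.01839345 -1.05699962 -0.60667991] [-4.e-04  3.e-04 -1.e+00]
tip pred [[316.07326688 208.32461635]] groove start [[314.74115537 205.60396217]]
tip in case [-0.04812553 -0.05509287] 0.055164262730560285
```

View pics/w5c.png

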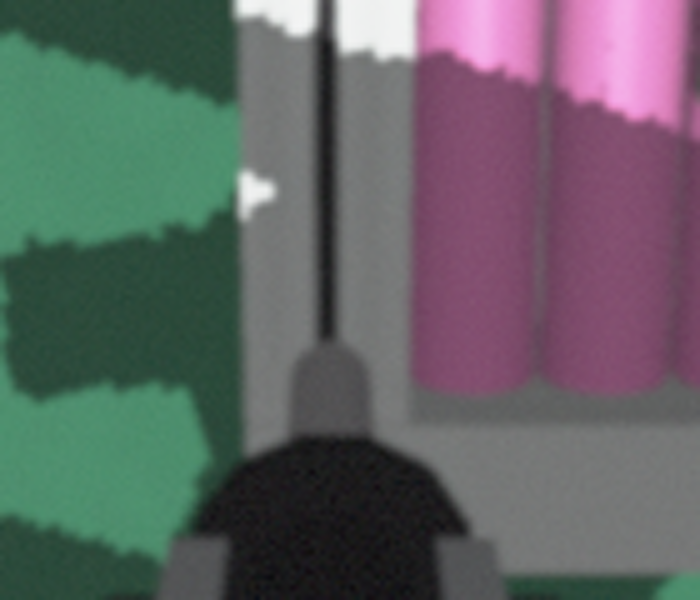

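The tip sits over the groove line, 0.5 mm off sideways. Lowering 1.5 mm and starting the run.

>>> jog_arm(
  offset=[
    [0,0.15,0],
    [-0.33,0.15,-0.05],
    [-0.67,0.15,-0.05],
    [-1.0,0.15,-0.05],
    [-1.33,0.15,-0.05],
    [-1.67,0.15,-0.05],
    [-2.0,0.15,-0.05],
    [-2.33,0.15,-0.05],
    [-2.67,0.15,-0.05],
    [-3.0,0.15,-0.05],
    [-3.33,0.15,-0.05],
    [-3.67,0.15,-0.05],
  ],
  rot=[
    [0,0,0],
    [0,0,0],
    [0,0,0],
    [0,0,0],
    [0,0,0],
    [0,0,0],
    [0,0,0],
    [0,0,0],
    [0,0,0],
    [0,0,0],
    [0,0,0],
    [0,0,0],
  ],
  fingers=[0,0,0,0,0,0,0,0,0,0,0,0],
)

```text
time: 7.83
tool_pos: [0.5027, -0.2577, 0.1298]
tool_rot: [0.428, -0.428, 0.563, -0.563]
force: [-0.6, 0.0, 0.0]
width: 0.0147
```

```bash
cat > tip.py <<'E'
from h import *
p,r,s=pose();tip=p-[0,0,.076]
th=-.27;M=np.array([[np.cos(th),-np.sin(th)],[np.sin(th),np.cos(th)]])
print('tip in case',M.T@(tip[:2]-[.5542,-.253]),tip[2],s['time'],s['force'],s['width'])
E
python3 tip.py
```

```text
tip in case [-0.04839734 -0.01828524] 0.05379152646882075 7.8333 [-0.63275456  0.02212175  0.00436856] 0.014712688560768903
```

>>> jog_arm(
  offset=[
    [-0.33,0,0],
    [-0.67,0,0],
    [-1.0,0,0],
    [-1.33,0,0],
    [-1.67,0,0],
    [-2.0,0,0],
    [-2.33,0,0],
    [-2.67,0,0],
    [-3.0,0,0],
    [-3.33,0,0],
    [-3.67,0,0],
    [-4.0,0,0],
  ],
  rot=[
    [0,0,0],
    [0,0,0],
    [0,0,0],
    [0,0,0],
    [0,0,0],
    [0,0,0],
    [0,0,0],
    [0,0,0],
    [0,0,0],
    [0,0,0],
    [0,0,0],
    [0,0,0],
  ],
  fingers=[0,0,0,0,0,0,0,0,0,0,0,0],
)

```text
time: 8.83
tool_pos: [0.5134, -0.2192, 0.1298]
tool_rot: [0.428, -0.428, 0.563, -0.563]
force: [0.5, -0.1, -0.8]
width: 0.015
```

```bash
python3 tip.py
```

```text
tip in case [-0.04835113  0.02173395] 0.053804291779828775 8.8333 [ 0.4838074  -0.13415106 -0.83616912] 0.014973446158975834
```

>>> jog_arm(
  offset=[
    [-0.33,0,0],
    [-0.67,0,0],
    [-1.0,0,0],
    [-1.33,0,0],
    [-1.67,0,0],
    [-2.0,0,0],
    [-2.33,0,0],
    [-2.67,0,0],
    [-3.0,0,0],
    [-3.33,0,0],
    [-3.33,0,0],
    [-3.33,0,0],
  ],
  rot=[
    [0,0,0],
    [0,0,0],
    [0,0,0],
    [0,0,0],
    [0,0,0],
    [0,0,0],
    [0,0,0],
    [0,0,0],
    [0,0,0],
    [0,0,0],
    [0,0,0],
    [0,0,0],
  ],
  fingers=[0,0,0,0,0,0,0,0,0,0,0,0],
)

```text
time: 9.83
tool_pos: [0.5223, -0.1872, 0.1298]
tool_rot: [-0.428, 0.428, -0.563, 0.563]
force: [0.2, 1.0, -0.6]
width: 0.0146
```

```bash
python3 tip.py
python3 - <<'E'
from h import *
print(rel([.5068,-.0238,.193],down(-.27)))
E
```

```text
tip in case [-0.04830185  0.05487769] 0.053823171496542074 9.8333 [ 0.16022383  1.04694821 -0.55813782] 0.01460358987069443
(array([-15.33,  -6.32,  -5.86]), array([-0.    , -0.0006,  0.0001]))
```

>>> jog_arm(
  offset=[
    [0,-3,0],
    [0,-6.4,0],
    [-4,-6.4,-1.5],
    [-8,-6.4,-3],
    [-12,-6.4,-4.5],
    [-15.4,-6.4,-5.9],
    [-15.4,-6.4,-5.9],
    [-15.4,-6.4,-5.9],
    [-15.4,-6.4,-5.9],
    [-15.4,-6.4,-5.9],
    [-15.4,-6.4,-5.9],
    [-15.4,-6.4,-5.9],
  ],
  rot=[
    [0,0,0],
    [0,0,0],
    [0,0,0],
    [0,0,0],
    [0,0,0],
    [0,0,0],
    [0,0,0],
    [0,0,0],
    [0,0,0],
    [0,0,0],
    [0,0,0],
    [0,0,0],
  ],
  fingers=[0,0,0,0,0,0,0,0,0,0,0,0],
)

```text
time: 10.83
tool_pos: [0.5068, -0.0245, 0.1937]
tool_rot: [-0.427, 0.427, -0.563, 0.563]
force: [-0.4, 0.3, 0.3]
width: 0.0147
```

Run:
```python
from h import *
w=cam('wrist')
p,r,s=pose(); print(p,s['time'],'tip',proj(w,p-[0,0,.076]),rel([.5066,-.0232,.094],down(-.27)))
cv2.imwrite('pics/w6c.png',cv2.resize(w['image'][120:300,220:420],None,fx=3,fy=3))
```

```text
[ 0.50679052 -0.02438884  0.19368371] 10.8833 tip [[315.83983145 208.11861444]] (array([-0.11,  9.97, -0.05]), array([ 0.0001, -0.003 ,  0.0001]))
```

View pics/w6c.png

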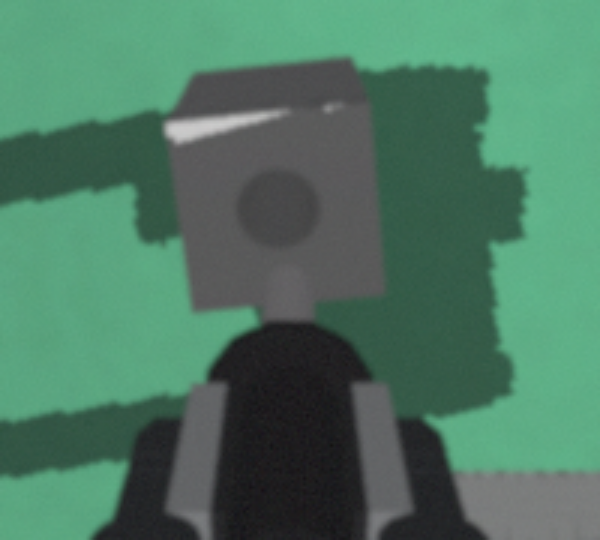

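The hole's centre shows at about (278,208) in the crop, with the tip at about (287,266). Triangulating the hole.

Run:
```python
from h import *
w=cam('wrist');p,r,s=pose()
h=onz(w,((278.5)/3-.5+220,208.5/3-.5+120),.08); t=onz(w,(287.5/3-.5+220,267/3-.5+120),p[2]-.076)
print(h,t,p,r.inv().apply(h-t)*100)
```

```text
[ 0.50473915 -0.02146701  0.08      ] [ 0.50633344 -0.02442099  0.11768363] [ 0.50673587 -0.02423716  0.19368363] [-0.24183317  3.76837724 -0.23257083]
```

>>> jog_arm(
  offset=[
    [-0.17,0,-0.13],
    [-0.17,2,-0.13],
    [-0.17,3.5,-0.13],
    [-0.17,4.5,-0.13],
    [-0.17,5.5,-0.13],
    [-0.17,6.5,-0.13],
    [-0.17,7.5,-0.13],
    [-0.17,8.5,-0.13],
    [-0.17,9.3,-0.13],
    [-0.17,9.8,-0.13],
    [-0.17,9.9,-0.13],
    [-0.17,9.9,-0.13],
  ],
  rot=[
    [0,0,0],
    [0,0,0],
    [0,0,0],
    [0,0,0],
    [0,0,0],
    [0,0,0],
    [0,0,0],
    [0,0,0],
    [0,0,0],
    [0,0,0],
    [0,0,0],
    [0,0,0],
  ],
  fingers=[0,0,0,0,0,0,0,0,0,0,0,0],
)

```text
time: 11.93
tool_pos: [0.5057, -0.0212, 0.0945]
tool_rot: [0.428, -0.428, 0.563, -0.563]
force: [-0.4, 0.8, -1.3]
width: 0.0147
```

```bash
python3 tip.py; python3 -c "
from h import *;print(pose()[0])"
```

```text
tip in case [-0.10855776  0.21045703] 0.01852689215011248 11.9333 [-0.4167955   0.76752542 -1.30598995] 0.014717740691586058
[ 0.50571069 -0.02121187  0.09452689]
```

>>> jog_arm(
  offset=[
    [0,0.05,0],
    [0,0.05,0],
    [0,0.05,0],
    [0,0.05,0],
    [0,0.05,0],
    [0,0.05,0],
    [0,0.05,0],
    [0,0.05,0],
    [0,-3,0],
    [0,-7,0],
    [0,-11,0],
    [0,-14,0],
  ],
  rot=[
    [0,0,0],
    [0,0,0],
    [0,0,0],
    [0,0,0],
    [0,0,0],
    [0,0,0],
    [0,0,0],
    [0,0,0],
    [0,0,0],
    [0,0,0],
    [0,0,0],
    [0,0,0],
  ],
  fingers=[1,1,1,1,1,1,1,1,1,1,1,1],
)

```text
time: 12.93
tool_pos: [0.5065, -0.0213, 0.2378]
tool_rot: [-0.429, 0.427, -0.562, 0.564]
force: [0.6, -0.2, 0.2]
width: 0.0855
```

Run:
```python
from h import *
p,r,s=pose(); print(p,s['time'],s['width'])
for i in (0,1):
  w=cam('wrist')
cv2.imwrite('pics/w7c.png',cv2.resize(w['image'][90:290,220:420],None,fx=2.5,fy=2.5))
p,r,s=pose();print(p)
for l in ['probe','stand']:
  for d in ctrl.regions_of('wrist',l)[:1]:
    y,x=np.nonzero(d['region']); print(l,d['conf'],len(x),x.min(),x.max(),y.min(),y.max())
print(proj(w,[[.5055,-.0222,.13],[.5055,-.0222,.085],[.5055,-.0222,.08]]))
# cover viewing pose: jaw .404, cover centre .5948,.2507
x=down(.404).apply([1,0,0]); print(rel(np.array([.5948,.2507,.24])+.055*x,down(.404)))
```

```text
[ 0.50646674 -0.02134108  0.23777244] 12.9333 0.08552642956772764
[ 0.50980273 -0.02168878  0.24071044]
probe 0.83 971 293 324 164 203
stand 0.83 2812 277 337 137 207
[[308.39904097 194.4644808 ]
 [308.78722978 179.6196004 ]
 [308.82384858 178.21924644]]
(array([-24.28,  -0.41,   4.69]), array([-2.50e-03, -6.75e-01,  5.00e-04]))
```

View pics/w7c.png

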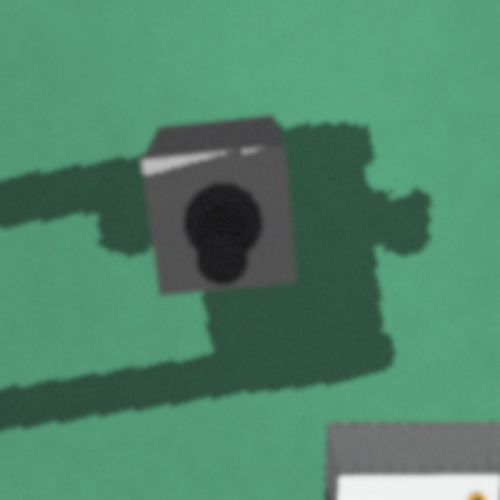

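The probe hangs upright with its collar flat and centred on the block (about (223,222) in the crop, against a block-top centre of about (220,222)). Now to the cover.

>>> jog_arm(
  offset=[
    [-24.3,-0.4,4.7],
    [-24.3,-0.4,4.7],
    [-24.3,-0.4,4.7],
    [-24.3,-0.4,4.7],
    [-24.3,-0.4,4.7],
    [-24.3,-0.4,4.7],
    [-24.3,-0.4,4.7],
    [-24.3,-0.4,4.7],
    [-24.3,-0.4,4.7],
    [-24.3,-0.4,4.7],
    [-24.3,-0.4,4.7],
    [-24.3,-0.4,4.7],
  ],
  rot=[
    [0,-0.675,0],
    [0,-0.675,0],
    [0,-0.675,0],
    [0,-0.675,0],
    [0,-0.675,0],
    [0,-0.675,0],
    [0,-0.675,0],
    [0,-0.675,0],
    [0,-0.675,0],
    [0,-0.675,0],
    [0,-0.675,0],
    [0,-0.675,0],
  ],
  fingers=[1,1,1,1,1,1,1,1,1,1,1,1],
)

```text
time: 14.13
tool_pos: [0.6156, 0.1989, 0.2388]
tool_rot: [-0.59, 0.59, -0.39, 0.39]
force: [0.2, 0.4, 0.1]
width: 0.0854
```

```bash
cat > cov.py <<'E'
from h import *
def holes(w,cen,th,z,rad=9):
    # dark/green blobs (hole) centroid near prediction
    M=np.array([[np.cos(th),-np.sin(th)],[np.sin(th),np.cos(th)]])
    im=w['image'].astype(int)
    uv=proj(w,np.c_[H@M.T+cen,[z]*3]); out=[]
    for u,v in uv.round().astype(int):
        c=im[v-rad-3:v+rad+4,u-rad-3:u+rad+4]
        m=((c[...,1]-c[...,2])>25)|(c.max(2)<60)
        n,lab,st,ce=cv2.connectedComponentsWithStats(m.astype(np.uint8))
        k=1+np.argmin([np.hypot(*(ce[i]-rad-3)) if st[i][4]>20 else 99 for i in range(1,n)])
        out.append((ce[k][0]+u-rad-3,ce[k][1]+v-rad-3)); print('pred',(u,v),'found',np.round(out[-1],1),'area',st[k][4])
    return out
E
python3 - <<'E'
from cov import *
w=cam('wrist'); w=cam('wrist'); p,r,s=pose(); print(p,s['time'])
cv2.imwrite('pics/w8.png',w['image'])
o=holes(w,np.array([.5948,.2507]),.404,.029)
print(fit(H,[onz(w,v,.029)[:2] for v in o]))
E
```

```text
[0.61594434 0.19926446 0.23915296] 14.2333
pred (np.int64(272), np.int64(185)) found [271.1 185.8] area 51
pred (np.int64(363), np.int64(185)) found [362.3 185.6] area 50
pred (np.int64(317), np.int64(20)) found [315.5  22.1] area 120
(np.float64(0.40997006961162663), array([0.59391955, 0.2496092 ]), array([0.00064981, 0.00020927, 0.00085761]))
```

View pics/w8.png

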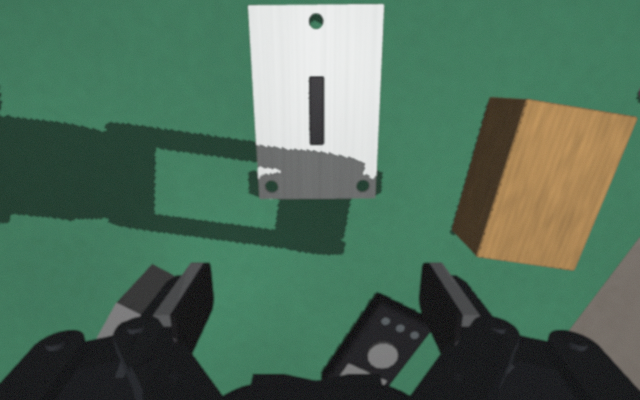

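The wrist view shows the cover's single hole at (316,21), the pair at (271,186) and (362,186), and the grip at (316,110), all matching the predicted pose.

```bash
python3 -c "
from h import *
print(rel([.5943,.2502,.0355],down(.406)),pose()[0])"
```

```text
(array([-5.54, 20.36, -0.  ]), array([-0.0002, -0.0035,  0.0001])) [0.61594434 0.19926446 0.23915296]
```

>>> jog_arm(
  offset=[
    [-5.5,3,0],
    [-5.5,7,0],
    [-5.5,11,0],
    [-5.5,14,0],
    [-5.5,16.5,0],
    [-5.5,18.5,0],
    [-5.5,19.8,0],
    [-5.5,20.3,0],
    [-5.5,20.3,0],
    [-5.5,20.3,0],
  ],
  rot=[
    [0,0,0],
    [0,0,0],
    [0,0,0],
    [0,0,0],
    [0,0,0],
    [0,0,0],
    [0,0,0],
    [0,0,0],
    [0,0,0],
    [0,0,0],
  ],
  fingers=[1,1,1,1,1,1,1,1,1,1],
)

```text
time: 15.07
tool_pos: [0.5951, 0.2508, 0.0365]
tool_rot: [0.59, -0.59, 0.389, -0.39]
force: [-0.2, -0.2, 0.7]
width: 0.0854
```

```bash
python3 -c "
from h import *
print(rel([.5943,.2502,.0355],down(.406)),pose()[0],pose()[2]['force'])"
```

```text
(array([ 0.02,  0.1 , -0.1 ]), array([-0.001 , -0.0025,  0.0001])) [0.59513117 0.25077758 0.03648857] [-0.23026874 -0.21153767  0.68092499]
```

>>> jog_arm(
  offset=[
    [0,0.05,-0.1],
    [0,0.05,-0.1],
    [0,0.05,-0.1],
    [0,0.05,-0.1],
    [0,0.05,-0.1],
    [0,0.05,-0.1],
    [0,0.05,-0.1],
    [0,0.05,-0.1],
    [0,0.05,-0.1],
    [0,0.05,-0.1],
    [0,0.05,-0.1],
  ],
  rot=[
    [0,0,0],
    [0,0,0],
    [0,0,0],
    [0,0,0],
    [0,0,0],
    [0,0,0],
    [0,0,0],
    [0,0,0],
    [0,0,0],
    [0,0,0],
    [0,0,0],
  ],
  fingers=[0,0,0,0,0,0,0,0,0,0,0],
  grip_force=100,
)

```text
time: 15.98
tool_pos: [0.5939, 0.2506, 0.036]
tool_rot: [0.59, -0.59, 0.389, -0.39]
force: [-0.3, -0.0, 6.0]
width: 0.0122
```

```bash
python3 -c "
from h import *
p,r,s=pose();print(p,r.as_matrix().round(3),s['force'],s['moment'],s['width'])"
```

```text
[0.59393478 0.25063696 0.03602762] [[ 0.393  0.001  0.919]
 [-0.919  0.     0.393]
 [ 0.    -1.     0.001]] [-0.3101412  -0.02865097  6.01274403] [-0.05890286  0.09356591 -0.00810586] 0.01218448471025723
```

>>> jog_arm(
  offset=[
    [0,-0.5,0],
    [0,-1.5,0],
    [0,-3,0],
    [0,-5,0],
    [0,-7.5,0],
    [0,-10,0],
    [0,-12.5,0],
    [0,-15,0],
    [0,-16.5,0],
    [0,-17,0],
    [0,-17,0],
    [0,-17,0],
  ],
  rot=[
    [0,0,0],
    [0,0,0],
    [0,0,0],
    [0,0,0],
    [0,0,0],
    [0,0,0],
    [0,0,0],
    [0,0,0],
    [0,0,0],
    [0,0,0],
    [0,0,0],
    [0,0,0],
  ],
  fingers=[0,0,0,0,0,0,0,0,0,0,0,0],
)

```text
time: 16.98
tool_pos: [0.5929, 0.2503, 0.2046]
tool_rot: [-0.59, 0.591, -0.39, 0.389]
force: [-0.1, -0.6, -3.0]
width: 0.0124
```

Run:
```python
from h import *
p,r,s=pose();print(p,r.as_matrix().round(3)[:,1],s['force'],s['moment'],s['width'],s['time'])
print(rel([.5542,-.253,.206],down(-.27)))
```

```text
[0.59291116 0.2502556  0.20460886] [-0.001 -0.    -1.   ] [-0.06073883 -0.57227368 -3.03593417] [-0.04856526 -0.01893948 -0.00726934] 0.01238857609732885 16.9833
(array([ 44.75,  -0.11, -23.34]), array([1.30e-03, 6.74e-01, 4.00e-04]))
```

>>> jog_arm(
  offset=[
    [1,0,-0.5],
    [3,0,-1.6],
    [5.5,0,-2.9],
    [8,0,-4.2],
    [10.5,0,-5.5],
    [13,0,-6.8],
    [15.5,0,-8.1],
    [18,0,-9.4],
    [20.5,0,-10.7],
    [23,0,-12],
    [25.5,0,-13.3],
    [28,0,-14.6],
  ],
  rot=[
    [0,0.02,0],
    [0,0.05,0],
    [0,0.08,0],
    [0,0.12,0],
    [0,0.16,0],
    [0,0.2,0],
    [0,0.24,0],
    [0,0.28,0],
    [0,0.32,0],
    [0,0.36,0],
    [0,0.4,0],
    [0,0.44,0],
  ],
  fingers=[0,0,0,0,0,0,0,0,0,0,0,0],
)

```text
time: 17.98
tool_pos: [0.5675, -0.0662, 0.2035]
tool_rot: [0.489, -0.491, 0.511, -0.509]
force: [-0.2, 0.6, -1.7]
width: 0.0121
```

Run:
```python
from h import *
p,r,s=pose();print(p,r.as_matrix().round(3)[:,1],s['force'],s['width'],s['time'])
print(rel([.5542,-.253,.206],down(-.27)))
```

```text
[ 0.56747925 -0.06622724  0.20346672] [-0.004  0.    -1.   ] [-0.24837581  0.55000913 -1.69952258] 0.012117895955041588 17.9833
(array([18.71, -0.25, -0.6 ]), array([0.0039, 0.2309, 0.0003]))
```

>>> jog_arm(
  offset=[
    [2.5,0,0],
    [5,0,0],
    [7.5,0,0],
    [10,0,0],
    [12.5,0,0],
    [15,0,-0.3],
    [17,0,-0.6],
    [18.3,0,-0.6],
    [18.7,0,-0.6],
    [18.7,0,-0.6],
    [18.7,0,-0.6],
    [18.7,0,-0.6],
  ],
  rot=[
    [0,0.04,0],
    [0,0.08,0],
    [0,0.12,0],
    [0,0.15,0],
    [0,0.18,0],
    [0,0.21,0],
    [0,0.233,0],
    [0,0.233,0],
    [0,0.233,0],
    [0,0.233,0],
    [0,0.233,0],
    [0,0.233,0],
  ],
  fingers=[0,0,0,0,0,0,0,0,0,0,0,0],
)

```text
time: 18.98
tool_pos: [0.5566, -0.2497, 0.2049]
tool_rot: [0.429, -0.429, 0.563, -0.562]
force: [0.2, 1.3, -2.4]
width: 0.0118
```

Run:
```python
from h import *
w=cam('wrist');w=cam('wrist')
p,r,s=pose();print(p,r.as_matrix().round(3)[:,1],s['force'],s['width'],s['time'])
print(rel([.5542,-.253,.086],down(-.27)))
z=p[2]-.011+.004
print(proj(w,np.c_[H@np.array([[np.cos(-.27),np.sin(-.27)],[-np.sin(-.27),np.cos(-.27)]])+p[:2],[z]*3]))
cv2.imwrite('pics/w9.png',w['image'])
```

```text
[ 0.55683259 -0.24969883  0.20529075] [-0.     0.001 -1.   ] [-0.47924787  0.48552453 -2.08259417] 0.012171880430053067 19.0833
(array([ 0.39, 11.93, -0.16]), array([ 0.0003,  0.0026, -0.0005]))
[[227.29810696 387.60236214]
 [404.146866   388.20128131]
 [316.92264721  83.52131267]]
```

View pics/w9.png

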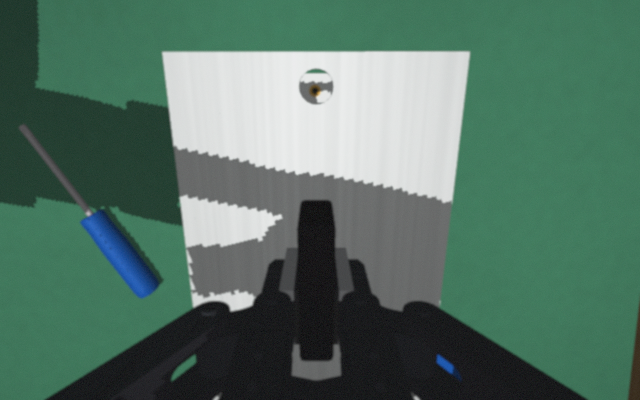

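The plate hangs square to the tool: far corners at (162,52) and (470,52), and hole_c at (316,86) with thread_c showing through it. From here I'll check with numbers only. First, the cover pose relative to the tool.

```bash
cat > rel2.py <<'E'
from h import *
import scipy.optimize as so
TH,CC=-.27,np.array([.5542,-.253])
def cover_pose(w,p,zoff=-.011,verbose=True):
    z=p[2]+zoff+.004; im=w['image'].astype(int)
    m=((im.min(2)>75)&((im.max(2)-im.min(2))<25)).astype(np.uint8)
    # predicted outline, refine the three visible edges by gradient search with cover pose unknown
    g=cv2.GaussianBlur(im[...,2].astype(np.float32),(0,0),1)  # red channel: plate bright, bench dark
    def pts(q):
        M=np.array([[np.cos(q[2]),-np.sin(q[2])],[np.sin(q[2]),np.cos(q[2])]])
        t=np.linspace(-.05,.05,60);s=np.linspace(.0,.082,60)
        E=[]
        for e in (.0025,-.0025):
            a=np.r_[np.c_[t,0*t+.09+e],np.c_[0*s-.06-e,s],np.c_[0*s+.06+e,s]]
            E.append(a@M.T+q[:2])
        ang=np.linspace(0,2*np.pi,60,endpoint=False);c=np.c_[np.cos(ang),np.sin(ang)]
        return E
    def val(xy):
        uv=proj(w,np.c_[xy,[z]*len(xy)]).astype(np.float32)
        return cv2.remap(g,uv[:,0].reshape(-1,1),uv[:,1].reshape(-1,1),cv2.INTER_LINEAR).ravel()
    def cost(d):
        q=[p[0]+d[0]*1e-3,p[1]+d[1]*1e-3,TH+d[2]*1e-2]
        o,i=pts(q); return -(val(i)-val(o)).clip(-60,60).mean()
    best=min((so.minimize(cost,x0,method='Nelder-Mead',options=dict(initial_simplex=np.array(x0)+np.array([[0,0,0],[2,0,0],[0,2,0],[0,0,2]]))) for x0 in ([0,0,0],[2,2,0],[-2,-2,0],[2,-2,0],[-2,2,0])),key=lambda r:r.fun)
    d=best.x; q=np.array([p[0]+d[0]*1e-3,p[1]+d[1]*1e-3,TH+d[2]*1e-2])
    if verbose: print('cover',q,'d(mm,mm,1e-2rad)',d.round(2),'contrast',-best.fun)
    return q
if __name__=='__main__':
    w=cam('wrist');p,r,s=pose();q=cover_pose(w,p)
    z=p[2]-.007
    for uv in [(162,52),(470,52),(316.5,86)]: print(onz(w,uv,z)[:2])
    M=np.array([[np.cos(q[2]),-np.sin(q[2])],[np.sin(q[2]),np.cos(q[2])]])
    print('pred',(np.array([[-.06,.09],[.06,.09],[0,.077]])@M.T+q[:2]))
    print(p,s['time'])
E
python3 rel2.py
```

```text
cover [ 0.55684091 -0.24794348 -0.26756435] d(mm,mm,1e-2rad) [-0.03  1.9   0.24] contrast 57.73247528076172
[ 0.52193945 -0.14818882]
[ 0.63843066 -0.18000165]
[ 0.57704576 -0.17641747]
pred [[ 0.52277034 -0.14528289]
 [ 0.63850046 -0.17700888]
 [ 0.57719842 -0.17368331]]
[ 0.55687125 -0.24984593  0.20539111] 19.1333
```

>>> jog_arm(
  offset=[
    [0.15,1,-0.1],
    [0.3,2.5,-0.15],
    [0.3,4,-0.15],
    [0.3,5.5,-0.15],
    [0.3,7,-0.15],
    [0.3,8.5,-0.15],
    [0.3,9.7,-0.15],
    [0.3,10.6,-0.15],
    [0.3,11.2,-0.15],
    [0.3,11.5,-0.15],
    [0.3,11.5,-0.15],
    [0.3,11.5,-0.15],
  ],
  rot=[
    [0,0.003,0],
    [0,0.003,0],
    [0,0.003,0],
    [0,0.003,0],
    [0,0.003,0],
    [0,0.003,0],
    [0,0.003,0],
    [0,0.003,0],
    [0,0.003,0],
    [0,0.003,0],
    [0,0.003,0],
    [0,0.003,0],
  ],
  fingers=[0,0,0,0,0,0,0,0,0,0,0,0],
)

```text
time: 20.13
tool_pos: [0.5548, -0.2537, 0.0906]
tool_rot: [-0.428, 0.428, -0.563, 0.563]
force: [-0.1, 0.2, -1.9]
width: 0.0123
```

```bash
cat > chk.py <<'E'
from h import *
TH,CC=-.27,np.array([.5541,-.2531])
M=np.array([[np.cos(TH),-np.sin(TH)],[np.sin(TH),np.cos(TH)]])
p,r,s=pose();print(p,r.as_matrix().round(3)[:,1],s['force'],s['width'],s['time'])
zt=p[2]-.007; T=H@M.T+CC
for n in ('wrist','top','scene'):
    w=cam(n); im=w['image']; hsv=cv2.cvtColor(im,cv2.COLOR_BGR2HSV)
    br=(hsv[...,0]>8)&(hsv[...,0]<35)&(hsv[...,1]>80)&(hsv[...,2]>40)
    ph=proj(w,np.c_[T,[zt]*3]); pt=proj(w,np.c_[T,[.05]*3])
    print(n,'hole pred',ph.round(1).tolist(),'thread pred',pt.round(1).tolist())
    for k in range(3):
        u,v=pt[k].round().astype(int)
        if not(8<u<632 and 8<v<392): continue
        y,x=np.nonzero(br[v-8:v+9,u-8:u+9])
        if len(x): print(' brass',k,len(x),(x.mean()+u-8).round(1),(y.mean()+v-8).round(1))
    cv2.imwrite(f'pics/chk_{n}.png',im)
    if n=='wrist':
        u,v=ph[2].round().astype(int); np.set_printoptions(linewidth=250)
        g=im[max(v-20,0):v+21,u-20:u+21]; print('rows',max(v-20,0),'cols',u-20)
        for row in cv2.cvtColor(g,cv2.COLOR_BGR2GRAY): print(''.join('#' if a<50 else '+' if a<100 else '-' if a<160 else '.' for a in row))
E
python3 chk.py
```

```text
[ 0.5548254  -0.25366087  0.09063986] [ 0.001 -0.    -1.   ] [-0.14467996  0.2333238  -1.86144579] 0.01226462033400511 20.1333
wrist hole pred [[226.1, 387.1], [402.9, 386.9], [313.7, 82.6]] thread pred [[239.1, 343.5], [390.3, 343.3], [314.0, 83.2]]
 brass 2 223 314.3 83.1
rows 63 cols 294
.........................................
.........................................
.........................................
.........................................
.........................................
.........................................
..................---------..............
...............--------------............
.............------------------..........
............--------------------.........
...........------++---------------.......
..........------++-----------------......
.........------++----.....---------......
........------+++--........---.-----.....
........----+++++--.............-----....
.......-----++++++-----.........-----....
.......-----++++++++++--........---.--...
......-----++---++##++++-............-...
......----------++#####++-...........-...
......----
[... 535 characters left out ...]

........---..............................
........---..............................
.........--..............................
..........-..............................
..............-..........................
............----.........................
.............---.........................
...............-.........................
.........................................
top hole pred [[435.6, 232.8], [441.9, 201.8], [387.0, 204.3]] thread pred [[432.3, 234.0], [438.6, 203.9], [385.2, 206.3]]
 brass 0 156 431.2 236.2
 brass 1 91 437.3 203.1
scene hole pred [[257.7, 160.3], [236.6, 169.6], [271.8, 182.5]] thread pred [[258.6, 167.7], [237.7, 177.2], [272.6, 190.3]]
 brass 2 1 271.0 190.0
```

>>> jog_arm(
  offset=[
    [-0.06,0.3,-0.03],
    [-0.12,0.6,-0.06],
    [-0.12,0.9,-0.06],
    [-0.12,1.15,-0.06],
    [-0.12,1.3,-0.06],
    [-0.12,1.3,-0.06],
    [-0.12,1.3,-0.06],
    [-0.12,1.3,-0.06],
  ],
  rot=[
    [0,0,0],
    [0,0,0],
    [0,0,0],
    [0,0,0],
    [0,0,0],
    [0,0,0],
    [0,0,0],
    [0,0,0],
  ],
  fingers=[0,0,0,0,0,0,0,0],
)

```text
time: 20.95
tool_pos: [0.5543, -0.2523, 0.0773]
tool_rot: [-0.428, 0.428, -0.563, 0.563]
force: [1.1, -0.4, -1.9]
width: 0.012
```

```bash
python3 chk.py
python3 - <<'E'
import cv2,numpy as np
im=cv2.imread('pics/chk_top.png');print('top gray: a,b,c')
g=cv2.cvtColor(im,cv2.COLOR_BGR2GRAY)
for u,v in [(434,233),(441,203),(386,205)]: print(u-7,v-7);print(g[v-7:v+8,u-7:u+8])
w=cv2.cvtColor(cv2.imread('pics/chk_wrist.png'),cv2.COLOR_BGR2HSV)[...,1].astype(int)  # saturation: plate low
for u in (180,220,260,380,420,450):
    d=np.diff(w[20:80,u]); print('far edge',u,20+int(d.argmin()),w[20+d.argmin()-1:20+d.argmin()+3,u])
E
```

```text
[ 0.55425548 -0.25226562  0.07727527] [ 0. -0. -1.] [ 1.09439985 -0.44146901 -1.89090701] 0.012010777150246624 20.95
wrist hole pred [[228.0, 388.9], [404.4, 388.7], [315.9, 85.7]] thread pred [[236.2, 360.9], [396.2, 360.7], [315.9, 85.8]]
 brass 2 224 316.0 85.8
rows 66 cols 296
.........................................
.........................................
.........................................
................---------................
.............--------------..............
...........-----------...----............
..........-----------.....----...........
.........------------.....-----..........
........-------------......-..---........
.......------------............--........
......----------................--.......
......---------.................-........
.....---------...........................
.....--------............................
....---..---........--...................
....--...........-------.................
....-...........--++++++-................
...--...........-++####++-...............
...---.........-++######+-...............
...---.........-+###
[... 3653 characters left out ...]
9 145 255 255 215 198 152 246 166 247 250 247 246 246]
 [ 86 114 125 255 255 195  71 108 254 228 248 249 248 248 248]
 [ 82 115 217 255 255 254 199 179 251 249 249 248 248 247 247]
 [ 79 212 255 255 250 251 250 250 253 251 249 248 247 247 248]
 [ 66 162 255 252 249 249 250 250 249 248 248 249 249 249 249]
 [104 131 252 250 248 247 248 248 248 248 248 249 248 248 248]
 [115 218 254 250 247 247 246 246 247 247 248 248 248 249 249]
 [214 233 250 249 248 247 247 248 248 247 247 247 247 247 248]]
far edge 180 50 [114  82  37  12]
far edge 220 50 [115  80  34  14]
far edge 260 50 [115  82  34  14]
far edge 380 49 [116 109  62  21]
far edge 420 50 [113  69  23   8]
far edge 450 49 [118 116  66  23]
```

Hole_c is centred on thread_c within about 0.2 mm, and the far edge is square to within about 0.002 rad. Hold still, then a final check.

>>> jog_arm(
  offset=[
    [0,0,0],
    [0,0,0],
    [0,0,0],
    [0,0,0],
    [0,0,0],
    [0,0,0],
    [0,0,0],
    [0,0,0],
  ],
  rot=[
    [0,0,0],
    [0,0,0],
    [0,0,0],
    [0,0,0],
    [0,0,0],
    [0,0,0],
    [0,0,0],
    [0,0,0],
  ],
  fingers=[0,0,0,0,0,0,0,0],
)

```text
time: 21.77
tool_pos: [0.5542, -0.2522, 0.0773]
tool_rot: [0.428, -0.428, 0.563, -0.563]
force: [-0.3, -0.1, -3.2]
width: 0.012
```

Run:
```python
from h import *
p,r,s=pose();z=r.as_matrix()[:,2];print(p,'jaw',np.arctan2(z[1],z[0]),s['force'],s['width'],s['time'],np.abs(s['joint_velocities']).max())
for n in ('top','scene'):
  cam(n)
  for l in ('probe','stand','meter','tape','driver'):print(n,l,[(np.round(d['location'],3).tolist(),round(d['conf'],2)) for d in ctrl.search_frame(n,l)][:1])
```

```text
[ 0.55416863 -0.25218987  0.07730906] jaw -0.2720001617873524 [-0.29113849 -0.05916507 -3.19201078] 0.01196612900616742 21.7667 0.0018601994448039555
top probe [([0.501, -0.023, 0.087], 0.53)]
top stand [([0.496, -0.019, 0.077], 0.51)]
top meter [([0.603, -0.553, 0.013], 0.62)]
top tape [([0.402, -0.486, 0.026], 0.53)]
top driver [([0.551, -0.213, 0.071], 0.53)]
scene probe [([0.512, -0.019, 0.109], 0.6)]
scene stand [([0.522, -0.006, 0.045], 0.71)]
scene meter [([0.789, 0.015, 0.029], 0.68)]
scene tape [([0.601, -0.184, 0.031], 0.69)]
scene driver [([0.343, -0.268, 0.016], 0.45)]
```

Everything is steady and consistent, so I'm handing in.

```bash
python3 -c "
from station import ctrl
print(ctrl.finish_job())"
```

```text
the job is handed in; nothing more can be done
None
```

I ran the probe along the groove, hung it back in its stand, and handed the job in with the cover held above the case, after about 22 s of the 64 s. The interface gave no verdict.

- **Groove run:** the tip went from two-hole end to one-hole end at about 4 cm/s. It stayed about 4 mm above the rim and within 1 mm of the groove line, going by the measured tool pose. The wrist force stayed around 1 N, so nothing suggested it was pressing.
- **Probe back in its stand:** the wrist picture after release showed it upright, collar on the block, within about 1 mm of centre.
- **Cover:**
  - **Height:** it is held about 16 mm above the rim, with an estimated tilt of about 0.01 rad.
  - **Single hole:** in the wrist image it sits within a few tenths of a millimetre of its thread.
  - **Turn:** the plate is within about 0.005 rad of the case, which puts the two corner holes roughly 1 mm off at worst.
  - **Contact:** the arm was at rest and the wrist force was only about the plate's own weight, so there was no sign of contact.

**Not confirmed:**
- I could not see the two corner holes directly. The gripper hides them from the wrist camera, and the arm covers them in the top view, so their alignment is worked out from the plate's far edge and the single hole.
- My plate-outline fit disagreed by about 3 mm with the corners and hole I read by eye. I dropped the fit and used those readings.
- The last detector check on the bystanders was weak. Some reports were clearly wrong, such as the meter and tape placed differently by the two cameras. Nothing in the moves came near them.

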